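Push-fit tube: seat it and tug-test it

ROBOT

A 7-joint arm with a two-finger parallel gripper is mounted at the origin on the work surface. World frame = base frame: x ahead of the robot, y to its left, z up, the work surface at z = 0. Lengths are in m, angles in rad, forces in N, time in s.
With the tool pointing down it reaches from about 0.425 to 0.925 m from the base axis. Payload 6.8 kg.
Tool frame: the origin (TCP) lies midway between the tips of the shut fingers; the grasp point (between the pads) lies 19 mm behind it; z points along the fingers, y is the direction in which the jaws open and shut (so a half turn about z gives the same grasp; the last joint's range is limited). The gripper opens to 85 mm and grips with 20 to 120 N. Pads are 22 mm wide; open, the fingers measure 114 mm over their backs; the gripper's body (76 mm by 85 mm) begins 54 mm behind the grasp point. The pads swing forward as they close: fully open they stand 13 mm farther back than shut.
Start: joints at [1.078, 0.477, 0.022, 1.555, -0.011, 1.109, -0.083], TCP at [0.253, -0.626, 0.231] pointing down, gripper open.
Joint ranges: [-2.96, 2.96], [-0.34, 2.1], [-1.41, 1.46], [0.24, 2.44], [-1.37, 4.51], [0.17, 1.92], [-2.96, 2.96]. Speed limits (rad/s): [2.39, 2.39, 3.14, 3.14, 3.14, 3.14, 3.14].

INTERFACE

Orientations are given as a rotation vector (axis times angle).
In Python, from bench import r gives the robot as it stands. The module is installed in compiled form; this text tells all that it offers.
- The arm moves only by the tool apply_moves, never from a script. Its argument "plan" is a list that holds one entry, the list of rows, each a list of 7 numbers: the turn, a rotation vector about the tool's x, y, z scaled (see below), then the shift along the tool's x, y, z scaled (see below), then the closure, from -1 (fully open) to 1 (shut). In form: [[[wx, wy, wz, tx, ty, tz, grip], ...]]. A call has 1 to 12 rows; each row is the pose to reach, as a shift and turn from the pose commanded when the call began, along the tool's axes at that moment, turning the shorter way round; what a row does not reach only later rows make up. The controller multiplies each number of a shift by 0.4 m and each number of a turn by 180 degrees. A row lasts 1/12 s, in which the tool goes at most 41.7 mm and 7.16 degrees, less where a joint would pass 70% of its speed; a pose out of reach is approached as far as the arm can. A call with a number of a shift or a turn outside -1 to 1 is refused whole. A call with a gripper value outside its range is refused whole. The fingers move at their own pace and stop on an object; "force" is the grip in N (left out, the last holds). Time passes only in rows, so rows that repeat a pose let the fingers close. It gives the time, the measured TCP pose, the force and the opening at its end, in the units of the state.
- r.get_obs(): the state, without advancing time (a new reading comes with each control period).
- r.grab_frame(name): name is "scene" or "side" or "wrist"; returns a dict with "pixels" (384x512x3 uint8, blue, green, red), "fx", "fy", "cx", "cy" (pixels), "pose" (4x4, takes a point from camera to world coordinates). Camera axes: x right, y up, looking along -z (the intrinsics and any distortion apply to the point x, -y, -z); pixel columns grow to the right and rows downward; lengths in m; the calibration is good to about 2 mm. The wrist camera is an equidistant fisheye: a pixel r from the principal point sees the ray r / f radians off the axis. A picture is of the moment at which its call begins. There is no depth.
- r.hand_in(): hands the job in, once; it reports no verdict.
The state is a dict: "clock": time; "joints": joint angles; "qvel": joint speeds; "tau": joint torques, N m; "tcp_pos": TCP position; "orientation": TCP orientation; "contact_force": force on the tool from outside, world axes, zero at the start; "moment": the same for the moment, N m; "grip_width": finger opening in m.
Only numpy, scipy, OpenCV 4.12 (cv2) and the standard library are available. Lean on these libraries where they do the work, as an engineer would, in place of code of your own. Each camera call takes 0.05 s, during which the arm holds its last target. There are 200 camera calls.

TASK

Take the long steel tube with the raised bead out of the wooden rack and push it, chamfered end first as it stands, down into the push-fit socket of the pull-test stand: past the stiff seal and on until it is fully home on the seat inside, never pressing on the seat with more than 30 N. Then prove that it holds: by the tube alone, without touching the stand, pull gently so that the stand's floating head rises by about 5 mm, the tube staying home in it; lower the head back down and let go of the tube. Leave the other two pieces in the rack and everything else on the table alone.

Things in the scene. Friction and masses are not known exactly. Their poses are not given: they have to be found in the camera images.
- tube: the long straight steel tube, 16 mm outside diameter, 150 mm long, 70 to 110 g, upright in one of the rack's three holes with 115 mm showing (which hole varies). Origin: centre of its lower end; its z axis runs along it to the upper end. The lower end is chamfered from 13 mm to 16 mm diameter over its last 5 mm. A raised bead, 24 mm across, rings it 102 to 108 mm above the lower end: grip the tube above it; 60 N does not slip
- plug: steel plug in the same rack, not to be used: a 16 mm tube with a hexagon head 26 mm across on top, 116 mm long in all; origin at its lower end
- stub: short plain tube in the same rack, not to be used: 16 mm diameter, 85 mm long; origin at its lower end
- rack: fixed wooden block, 60 mm (its x) by 160 mm (its y), 50 mm high, with three vertical holes 17 mm wide and 35 mm deep in a row along its y axis, at -50, 0 and +50 mm; origin: centre of its underside
- stand: the fixed pull-test stand: blue-painted base 130 (x) by 140 (y) by 20 mm with two steel posts 98 mm high at y = -50 and +50 mm, carrying the floating aluminium head; origin: centre of the underside. Rack and stand lie one on the left and one on the right of the robot's x axis, either way round
- mouth (a point): centre of the socket's mouth, in the top of the head's round black collar (33 mm across), 109 mm above the table with the head down; moves with the head; z up along the socket. The mouth is about 20 mm wide for 5 mm, then a 17.5 mm bore
- seal (a point): centre of the sprung seal and collet, 15 mm below the mouth. Getting the chamfer past it takes 5 to 16 N, met with the tube 15 to 22 mm deep. The solid seat lies 26 to 38 mm below the mouth, different each time and not measured: feel for the steady rise of force above that. Past the seal the tube slides with up to 11 N of friction (less at a pause), which also holds it against pulling out
- head (a joint): height of the floating head above its rest, m: 0 = resting down, +0.012 = upper stop. The head with its inside parts weighs about 0.33 kg and slides freely on the posts (3.5 to 4 N lift it); it falls back by its weight
- spanner: loose open-ended spanner, 150 mm long, lying on the table between the rack and the stand; origin under its middle; not to be disturbed
- grease: loose jar, 48 mm across, 60 mm high; origin under its centre; not to be disturbed
- coupling_a: loose steel sleeve standing on end, 48 mm across, 45 mm high; origin under its centre; not to be disturbed
- coupling_b: a second steel sleeve like it; not to be disturbed
- elbow: loose steel elbow fitting lying on the table, about 70 by 80 mm, 28 mm high; not to be disturbed
- carton: loose cardboard carton, 90 by 120 by 80 mm high; origin under its centre; not to be disturbed
- brush: loose hand brush lying on the table; about 200 mm long; not to be disturbed
There are look-alikes about, which are no part of the job. What is shaped like the tube but purple is not meant.

How it is judged:
By the outcome, as a careful person would: the job done as asked, in the order asked, and still so for the second after the job is handed in, with the robot touching nothing.
It also fails if it takes over 72 s, if anything falls off the work surface, if the arm or the gripper's body presses on something with over 40 N, if the wrist force passes 120 N, or if a joint passes its speed limit or range.

## Working session

There is one attempt and no reset: what is moved stays moved. The work goes in short steps, Python scripts to look and compute and a tool call to move; the robot and the scene stay as the last step left them, time stands still between calls to the robot, and variables do not carry over. Pictures are saved under pics/ and viewed, on a budget of 10 in all, crops included, one or two more only if the job needs it, and the job is handed in when it is done.

Besides the shell and the picture viewer there is one more tool, called after ">>>" as name(argument=value, ...), one argument or row to a line, values as JSON. apply_moves: Moves the arm, as the interface text tells. Its arguments: {"type":"object","properties":{"plan":{"type":"array","items":{"type":"array","items":{"type":"array","items":{"type":"number","minimum":-1,"maximum":1}}}},"force":{"type":"number"}},"required":["plan"]}

```bash
mkdir -p pics; cat > h.py <<'E'
import numpy as np, cv2
from bench import r
def shot(n,tag):
    f=r.grab_frame(n); cv2.imwrite(f'pics/{tag}.png',f['pixels']); np.save(f'pics/{tag}.npy',{k:f[k] for k in f if k!='pixels'},allow_pickle=True); return f
def ld(tag):
    d=np.load(f'pics/{tag}.npy',allow_pickle=True).item(); return d
def ray(d,u,v,fish=False):
    x=(u-d['cx'])/d['fx']; y=(v-d['cy'])/d['fy']
    if fish:
        t=np.hypot(x,y); s=np.sin(t)/t if t>1e-9 else 1; p=np.array([x*s,-y*s,-np.cos(t)])
    else: p=np.array([x,-y,-1.])
    P=np.array(d['pose']); q=P[:3,:3]@p; return P[:3,3],q/np.linalg.norm(q)
def onz(d,u,v,z,fish=False):
    o,q=ray(d,u,v,fish); return o+q*(z-o[2])/q[2]
def proj(d,p):
    P=np.array(d['pose']); c=P[:3,:3].T@(np.array(p)-P[:3,3]); return d['cx']+d['fx']*c[0]/-c[2], d['cy']-d['fy']*c[1]/-c[2]
def two(a,b):
    (o1,q1),(o2,q2)=a,b; A=np.c_[q1,-q2]; s=np.linalg.lstsq(A,o2-o1,rcond=None)[0]
    p,q=o1+s[0]*q1,o2+s[1]*q2; return (p+q)/2,np.linalg.norm(p-q)
E
python3 - <<'E'
from h import *
a=[shot(n,n+'0') for n in('scene','side','wrist')]
for f in a: print({k:np.round(v,3).tolist() for k,v in f.items() if k!='pixels'})
cv2.imwrite('pics/s0.png',cv2.resize(a[0]['pixels'],(800,600),interpolation=2)); cv2.imwrite('pics/d0.png',cv2.resize(a[1]['pixels'],(800,600),interpolation=2))
print(r.get_obs())
E
```

```text
{'fx': 447.372, 'fy': 447.372, 'cx': 256.044, 'cy': 193.563, 'pose': [[0.79, -0.505, 0.348, 0.949], [0.613, 0.658, -0.436, -0.557], [-0.009, 0.558, 0.83, 0.983], [0.0, 0.0, 0.0, 1.0]]}
{'fx': 433.868, 'fy': 433.868, 'cx': 256.072, 'cy': 192.115, 'pose': [[-0.714, 0.37, -0.595, -0.001], [-0.7, -0.352, 0.621, 0.554], [0.02, 0.86, 0.51, 0.627], [0.0, 0.0, 0.0, 1.0]]}
{'fx': 297.319, 'fy': 297.319, 'cx': 255.819, 'cy': 188.424, 'pose': [[0.375, 0.879, 0.295, 0.328], [-0.927, 0.356, 0.118, -0.595], [-0.001, -0.318, 0.948, 0.373], [0.0, 0.0, 0.0, 1.0]]}
{'clock': 0.15, 'joints': array([ 1.07787602,  0.47759593,  0.0223699 ,  1.556164  , -0.01148626,
        1.10929268, -0.0831493 ]), 'qvel': array([-0.00130221, -0.00380481, -0.00032721, -0.0024225 ,  0.00071242,
        0.00077834, -0.00144482]), 'tau': array([ 2.79986387e-03, -5.96927834e+01,  1.61042433e+00, -2.81489664e+01,
        1.26539855e-02,  6.52565126e-03,  4.75774939e-06]), 'tcp_pos': array([ 0.25321099, -0.62524967,  0.23058458]), 'orientation': array([-3.08237536e+00, -6.00436663e-01,  5.74497586e-04]), 'contact_force': array([-0.02783823,  0.35568331,  0.23145293]), 'moment': array([-0.02385913,  0.02175988, -0.00751495]), 'grip_width': 0.08537388663013352}
```

View pics/s0.png

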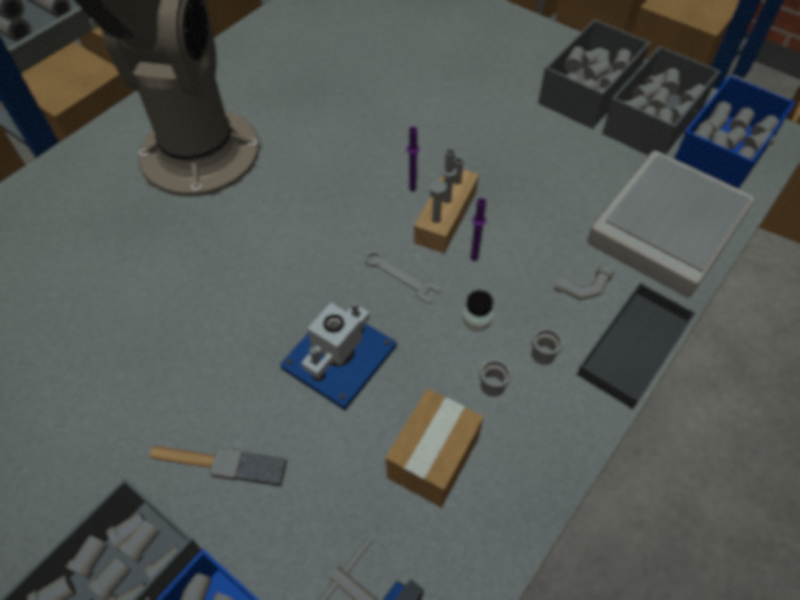

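View pics/d0.png

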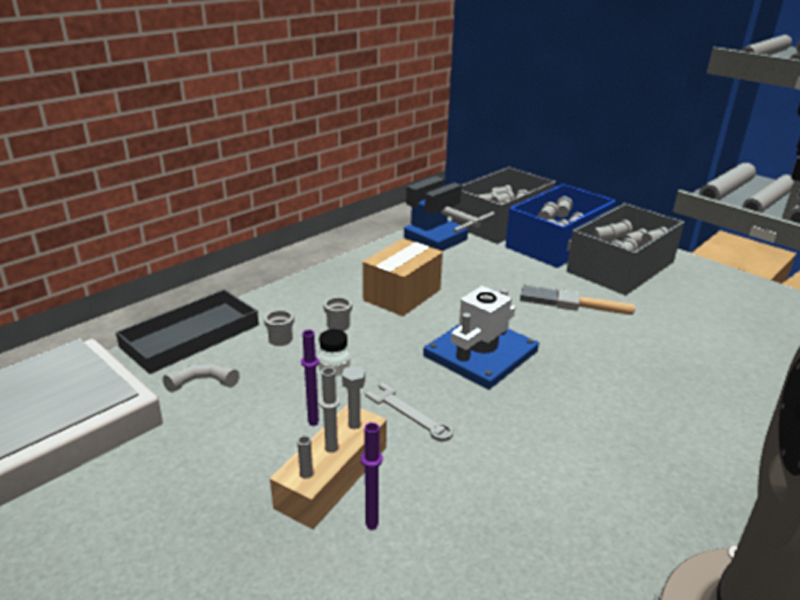

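The scene view shows the rack at about (447,210) with the plug nearest, the tube in the middle hole and the stub far. The stand is at (338,345), with purple look-alikes on both sides of the rack. The side view confirms the tube in the middle hole, with its top at (329,372) and its bead at (330,402). The collar is at (487,297). Next I'll zoom in to get precise pixels.

```bash
python3 - <<'E'
from h import *
def crop(t,u,v,w=66,hh=50):
    im=cv2.imread(f'pics/{t}.png')[v-hh:v+hh,u-w:u+w]; im=cv2.resize(im,(400,300),interpolation=cv2.INTER_CUBIC)
    for k in range(0,132,20): cv2.putText(im,str(u-w+k),(int(k*400/132),10),0,.33,(0,255,255),1)
    for k in range(0,100,20): cv2.putText(im,str(v-hh+k),(0,int(k*3)+4),0,.33,(0,255,255),1)
    return im
cv2.imwrite('pics/z0.png',np.vstack([np.hstack([crop('scene0',287,130),crop('scene0',217,222)]),np.hstack([crop('side0',212,280),crop('side0',308,212)])]))
E
```

```text
(no output)
```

View pics/z0.png

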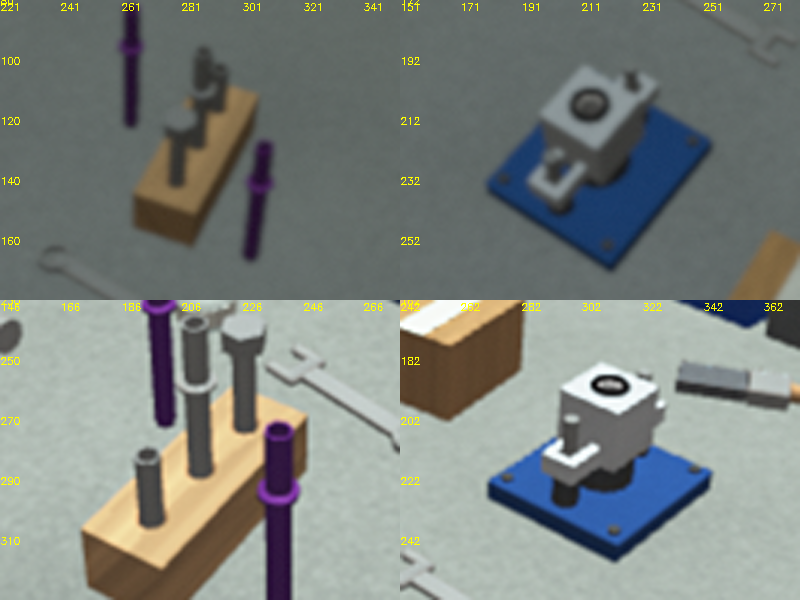

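The crops show the tube in the middle hole. Its top is at scene (288,96.5) and side (210.4,237.3). The collar centre is at scene (213.7,206.3) and side (311,190). I'll triangulate these.

```bash
python3 - <<'E'
from h import *
S,D=ld('scene0'),ld('side0')
np.set_printoptions(precision=4,suppress=True)
def coll(t,u,v):
    im=cv2.imread(f'pics/{t}.png'); g=cv2.cvtColor(im,6)[v-12:v+13,u-12:u+13]
    m=(g<(70 if t=='scene0' else 90)).astype('u1'); n,l,st,c=cv2.connectedComponentsWithStats(m)
    for k in range(1,n):
        if st[k,4]>25:print(t,st[k],[u-12+st[k,0]+st[k,2]/2-.5,v-12+st[k,1]+st[k,3]/2-.5])
coll('scene0',214,206);coll('side0',311,190)
for n,a,b,z in [('tube',(288,96.5),(210.4,237.3),.165),('coll',(213.7,206.3),(311,190),.109)]:
    print(n,two(ray(S,*a),ray(D,*b)),onz(S,*a,z),onz(D,*b,z))
c=lambda x,y,o:(o[0]+x/3.03,o[1]+y/3)
print('plug top',onz(S,*c(184,122,(221,80)),.131),onz(D,*c(245,330-300,(146,230)),.131))
print('stub top',onz(S,*c(220,70,(221,80)),.1),onz(D,*c(148,455-300,(146,230)),.1))
# rack top corners in side; base corners
print('rack z50 side',[onz(D,*c(x,y-300,(146,230)),.05) for x,y in[(83,530),(163,570),(307,417),(232,392)]])
print('base z20 side',[onz(D,*c(x-400,y-300,(242,162)),.02) for x,y in[(488,486),(615,549),(711,475)]])
print('base z20 scene',[onz(S,*c(x-400,y,(151,172)),.02) for x,y in[(488,186),(612,262),(711,143)]])
h=[(180,385),(309,335),(372,430)]
print('purple top',[onz(D,x*.64,y*.64,.15) for x,y in h[1:]])
print('purple base',[onz(D,x*.64,y*.64,0) for x,y in [(313,424),(372,526)]])
print('spanner',[onz(S,x*.64,y*.64,0.005) for x,y in [(372,260),(430,292)]],'jar top',onz(S,480*.64,300*.64,.06))
from bench import r
from scipy.spatial.transform import Rotation as R
print(R.from_rotvec(r.get_obs()['orientation']).as_matrix())
E
```

```text
scene0 [ 6  8 12 10 65] [np.float64(213.5), np.float64(206.5)]
side0 [ 6  9 12  7 48] [np.float64(310.5), np.float64(190.0)]
tube (array([0.4859, 0.1612, 0.1641]), np.float64(0.0012196972657244818)) [0.4867 0.161  0.165 ] [0.4844 0.1616 0.165 ]
coll (array([ 0.5248, -0.184 ,  0.105 ]), np.float64(0.0004138975307188253)) [ 0.5269 -0.1855  0.109 ] [ 0.5207 -0.1785  0.109 ]
plug top [0.5057 0.1095 0.131 ] [0.4921 0.116  0.131 ]
stub top [0.4776 0.2058 0.1   ] [0.4722 0.2106 0.1   ]
rack z50 side [array([0.4927, 0.2464, 0.05  ]), array([0.4352, 0.2326, 0.05  ]), array([0.4729, 0.0797, 0.05  ]), array([0.5267, 0.098 , 0.05  ])]
base z20 side [array([ 0.5753, -0.1029,  0.02  ]), array([ 0.4519, -0.1106,  0.02  ]), array([ 0.4588, -0.247 ,  0.02  ])]
base z20 scene [array([ 0.471 , -0.2588,  0.02  ]), array([ 0.5946, -0.2495,  0.02  ]), array([ 0.5889, -0.1168,  0.02  ])]
purple top [array([0.575 , 0.1179, 0.15  ]), array([0.3904, 0.1833, 0.15  ])]
purple base [array([0.5791, 0.1167, 0.    ]), array([0.3937, 0.1804, 0.    ])]
spanner [array([ 0.4449, -0.0023,  0.005 ]), array([0.5665, 0.0047, 0.005 ])] jar top [0.6605 0.0091 0.06  ]
[[ 0.9269  0.3754 -0.0006]
 [ 0.3754 -0.9269  0.0012]
 [-0.0001 -0.0013 -1.    ]]
```

>>> apply_moves(
  plan=[
    [[0,0,-0.1,0.2,-0.15,-0.17,-1],[0,0,-0.2,0.4,-0.3,-0.17,-1],[0,0,-0.456,1,-0.78,-0.17,-1],[0,0,-0.456,1,-0.78,-0.17,-1],[0,0,-0.456,1,-0.78,-0.17,-1],[0,0,-0.456,1,-0.78,-0.17,-1],[0,0,-0.456,1,-0.78,-0.17,-1],[0,0,-0.456,1,-0.78,-0.17,-1],[0,0,-0.456,1,-0.78,-0.17,-1],[0,0,-0.456,1,-0.78,-0.17,-1],[0,0,-0.456,1,-0.78,-0.17,-1],[0,0,-0.456,1,-0.78,-0.17,-1]],
  ],
)

```text
clock: 1.15
tcp_pos: [0.4988, -0.1994, 0.2981]
orientation: [1.924, 2.484, -0.0]
contact_force: [0.8, -0.4, 0.1]
grip_width: 0.0852
```

>>> apply_moves(
  plan=[
    [[0,0,0,0,0,0,-0.3],[0,0,0,0,0,0,-0.3],[0,0,0,0,0,0,-0.3],[0,0,0,0,0,0,-0.3],[0,0,0,0,0,0,-0.3]],
  ],
)

```text
clock: 1.57
tcp_pos: [0.4976, -0.2029, 0.2976]
orientation: [-1.935, -2.474, 0.001]
contact_force: [-0.3, -0.4, -1.5]
grip_width: 0.0553
```

```bash
python3 - <<'E'
from h import *
f=shot('wrist','w1'); o=r.get_obs(); print(o); print(f['pose'].round(4))
from scipy.spatial.transform import Rotation as R
print(R.from_rotvec(o['orientation']).as_matrix())
cv2.imwrite('pics/w1b.png',cv2.resize(f['pixels'],(800,600),interpolation=cv2.INTER_CUBIC))
E
```

```text
{'clock': 1.6167, 'joints': array([ 0.65509454,  0.22487437, -0.45143836,  1.77781306,  0.10651237,
        1.16342918,  0.41489232]), 'qvel': array([-1.10464289e-03, -6.18855407e-04, -6.54926085e-03, -1.28327088e-04,
       -1.37906858e-03, -9.67670382e-05, -5.28898805e-04]), 'tau': array([-1.93381947e-01, -4.20553637e+01, -2.51413666e+00, -2.86921442e+01,
        8.40561523e-03,  2.75685576e-03,  4.83267631e-04]), 'tcp_pos': array([ 0.49773286, -0.20268959,  0.29770082]), 'orientation': array([-1.93473723e+00, -2.47469044e+00,  8.60511640e-04]), 'contact_force': array([ 0.40005045, -0.50043516, -0.53847695]), 'moment': array([-0.02323035,  0.01297016,  0.01183009]), 'grip_width': 0.0553322427330295}
[[ 0.9707 -0.2289 -0.0737  0.4776]
 [ 0.2405  0.9204  0.3081 -0.1241]
 [-0.0027 -0.3168  0.9485  0.44  ]
 [ 0.      0.      0.      1.    ]]
[[-2.41290379e-01  9.70452761e-01 -6.26191328e-04]
 [ 9.70452962e-01  2.41290296e-01 -2.05887334e-04]
 [-4.87100405e-05 -6.57367861e-04 -9.99999783e-01]]
```

View pics/w1b.png

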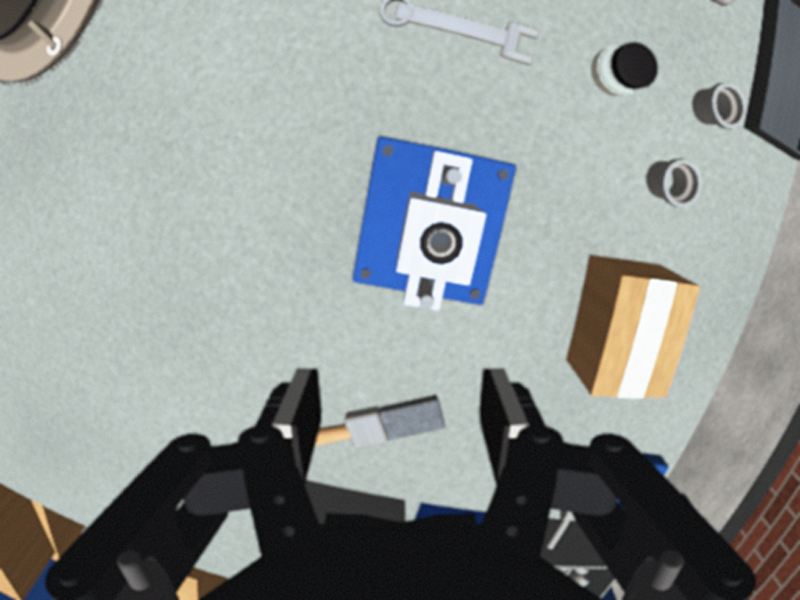

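The wrist view shows the stand, with the collar centre at (441,242) in the enlarged picture. It lies ahead of the fingers and the area around it is free. I'll measure it and move to view the rack.

```bash
cat >> h.py <<'E'
def collar(tag,u,v,w=22,th=80):
    im=cv2.imread(f'pics/{tag}.png'); u0,v0=int(u)-w,int(v)-w
    g=cv2.cvtColor(im[v0:v0+2*w,u0:u0+2*w],6); m=(g<th).astype('u1')
    cs,_=cv2.findContours(m,cv2.RETR_EXTERNAL,cv2.CHAIN_APPROX_NONE); out=[]
    for c in cs:
        if len(c)>15:
            e=cv2.fitEllipse(c); out.append((e[0][0]+u0,e[0][1]+v0,e[1],len(c)))
    return out
E
python3 - <<'E'
from h import *
d=ld('w1'); np.set_printoptions(precision=4,suppress=True)
for e in collar('w1',282,155): print(e,onz(d,e[0],e[1],.109,True))
c=lambda x,y:(x*.64,y*.64)
for n,p,z in[('base',(380,137),.02),('base',(516,162),.02),('base',(484,303),.02),('base',(354,281),.02),('fingL',(319,372),.29),('fingR',(481,372),.29)]: print(n,onz(d,*c(*p),z,True))
E
```

```text
(281.97643661499023, 155.16756629943848, (24.304946899414062, 24.74529457092285), 71) [ 0.5226 -0.1857  0.109 ]
base [ 0.4578 -0.1218  0.02  ]
base [ 0.5824 -0.1117  0.02  ]
base [ 0.5917 -0.2494  0.02  ]
base [ 0.465 -0.258  0.02 ]
fingL [ 0.4677 -0.2093  0.29  ]
fingR [ 0.5255 -0.1949  0.29  ]
```

>>> apply_moves(
  plan=[
    [[0,0,0,0.7,0.15,0,-0.3],[0,0,0,0.7,0.15,0,-0.3],[0,0,0,0.7,0.15,0,-0.3],[0,0,0,0.7,0.15,0,-0.3],[0,0,0,0.7,0.15,0,-0.3],[0,0,0,0.7,0.15,0,-0.3],[0,0,0,0.7,0.15,0,-0.3],[0,0,0,0.7,0.15,0,-0.3],[0,0,0,0.7,0.15,0,-0.3],[0,0,0,0.7,0.15,0,-0.3],[0,0,0,0.7,0.15,0,-0.3],[0,0,0,0.7,0.15,0,-0.3]],
  ],
)

```text
clock: 2.62
tcp_pos: [0.4886, 0.083, 0.2978]
orientation: [1.935, 2.474, -0.001]
contact_force: [0.5, -1.0, -0.5]
grip_width: 0.0557
```

```bash
python3 - <<'E'
from h import *
f=shot('wrist','w2'); o=r.get_obs(); print(o['clock'],o['tcp_pos'],o['orientation'],o['contact_force'])
cv2.imwrite('pics/w2b.png',cv2.resize(f['pixels'],(800,600),interpolation=cv2.INTER_CUBIC))
E
```

```text
2.6667 [0.48852974 0.08329834 0.29782939] [ 1.93502939e+00  2.47488262e+00 -6.25698727e-04] [0.04638129 0.09588108 0.08998223]
```

View pics/w2b.png

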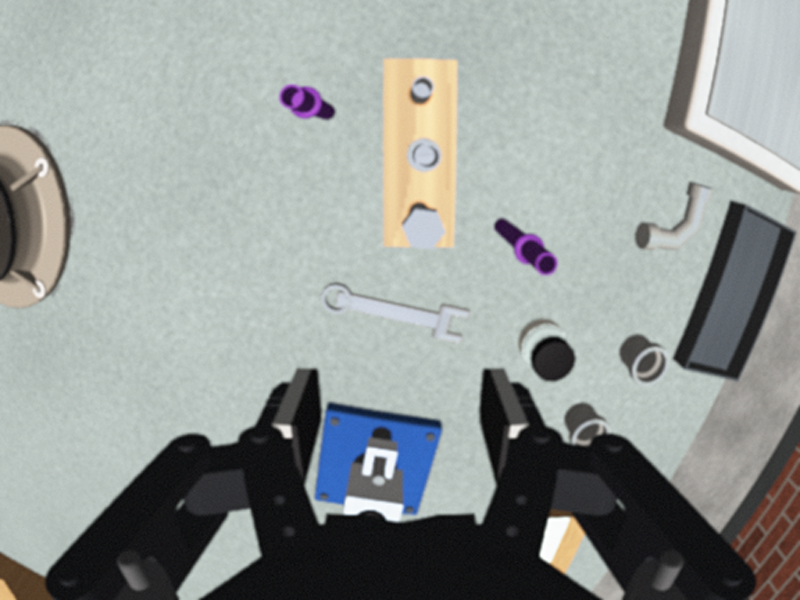

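The wrist view now shows the rack straight on. The tube's top and bead centre are at (424,155), the hex plug is at (424,228), the stub is at (422,90), and the purple decoys stand clear on both sides.

```bash
python3 - <<'E'
from h import *
d=ld('w2'); np.set_printoptions(precision=4,suppress=True)
c=lambda x,y:(x*.64+.0-.18,y*.64-.18)
for n,p,z in[('top',(425,154.5),.165),('bead',(424,155),.12),('plug',(425,228),.131),('stub',(422,90),.1),('r',(384,59),.05),('r',(457,60),.05),('r',(454,247),.05),('r',(384,246),.05),('pur',(291,96),.15),('pur',(545,263),.15)]: print(n,onz(d,*c(*p),z,True))
im=cv2.imread('pics/w2.png')[85:115,257:287]; hsv=cv2.cvtColor(im,40)
m=((hsv[...,1]<60)).astype('u1'); cs,_=cv2.findContours(m,0,1); k=max(cs,key=cv2.contourArea); (e,a,_)=cv2.fitEllipse(k); print(e[0]+257,e[1]+85,a, onz(d,e[0]+257,e[1]+85,.122,True))
E
```

```text
top [0.4834 0.1596 0.165 ]
bead [0.4853 0.1587 0.12  ]
plug [0.4976 0.1113 0.131 ]
stub [0.4733 0.2046 0.1   ]
r [0.4374 0.2292 0.05  ]
r [0.4956 0.2436 0.05  ]
r [0.5338 0.0882 0.05  ]
r [0.475  0.0744 0.05  ]
pur [0.3943 0.1773 0.15  ]
pur [0.5795 0.1123 0.15  ]
271.04821968078613 98.89666175842285 (21.928939819335938, 22.47420883178711) [0.485  0.1589 0.122 ]
```

>>> apply_moves(
  plan=[
    [[0,0,0,0.186,0.037,0,-0.3],[0,0,0,0.186,0.037,0,-0.3],[0,0,0,0.186,0.037,0,-0.3],[0,0,0,0.186,0.037,0.08,-0.3],[0,0,0,0.186,0.037,0.16,-0.3],[0,0,0,0.186,0.037,0.24,-0.3],[0,0,0,0.186,0.037,0.32,-0.3],[0,0,0,0.186,0.037,0.38,-0.3],[0,0,0,0.186,0.037,0.41,-0.3],[0,0,0,0.186,0.037,0.422,-0.3],[0,0,0,0.186,0.037,0.422,-0.3],[0,0,0,0.186,0.037,0.422,-0.3]],
  ],
)

```text
clock: 3.67
tcp_pos: [0.4855, 0.1609, 0.1303]
orientation: [1.931, 2.477, 0.002]
contact_force: [0.5, -0.3, 0.2]
grip_width: 0.0554
```

```bash
python3 - <<'E'
from h import *
f=shot('wrist','w3'); f2=shot('side','d3'); o=r.get_obs(); print(o['clock'],o['tcp_pos'],o['orientation'],o['contact_force'])
a=cv2.resize(f['pixels'][140:332,128:384],(400,300),interpolation=2); b=cv2.resize(f2['pixels'][160:352,82:338],(400,300),interpolation=2)
cv2.imwrite('pics/w3b.png',np.hstack([a,b]))
E
```

```text
3.7667 [0.48569235 0.16105453 0.13072873] [1.93081668 2.47599786 0.00359219] [-0.85907206  0.74700955  0.5595857 ]
```

View pics/w3b.png

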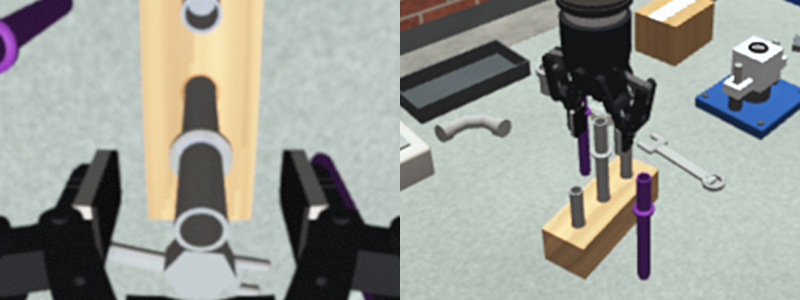

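The left crop shows the tube centred between the pads, with the tips above the bead. I'll close the gripper.

>>> apply_moves(
  plan=[
    [[0,0,0,-0.005,0,0.003,0],[0,0,0,-0.005,0,0.003,1],[0,0,0,-0.005,0,0.003,1],[0,0,0,-0.005,0,0.003,1],[0,0,0,-0.005,0,0.003,1],[0,0,0,-0.005,0,0.003,1],[0,0,0,-0.005,0,0.003,1],[0,0,0,-0.005,0,0.003,1],[0,0,0,-0.005,0,0.003,1],[0,0,0,-0.005,0,0.003,1],[0,0,0,-0.005,0,0.003,1]],
  ],
  force=60,
)

```text
clock: 4.68
tcp_pos: [0.4855, 0.159, 0.1285]
orientation: [1.931, 2.477, 0.001]
contact_force: [-0.0, -0.2, 6.4]
grip_width: 0.0147
```

```bash
python3 - <<'E'
from h import *
o=r.get_obs(); print({k:np.round(o[k],4) for k in ('clock','tcp_pos','orientation','contact_force','moment','grip_width')})
E
```

```text
{'clock': np.float64(4.6833), 'tcp_pos': array([0.4855, 0.159 , 0.1285]), 'orientation': array([1.9309e+00, 2.4771e+00, 1.3000e-03]), 'contact_force': array([-0.0083, -0.2298,  6.3955]), 'moment': array([-0.1605,  0.0277,  0.0161]), 'grip_width': np.float64(0.0147)}
```

>>> apply_moves(
  plan=[
    [[0,0,0,0,0,-0.02,1],[0,0,0,0,0,-0.06,1],[0,0,0,0,0,-0.12,1],[0,0,0,0,0,-0.18,1],[0,0,0,0,0,-0.24,1],[0,0,0,0,0,-0.29,1],[0,0,0,0,0,-0.32,1],[0,0,0,0,0,-0.33,1],[0,0,0,0,0,-0.33,1],[0,0,0,0,0,-0.33,1]],
  ],
)

```text
clock: 5.52
tcp_pos: [0.4844, 0.1583, 0.2589]
orientation: [-1.931, -2.477, 0.002]
contact_force: [-0.3, -0.3, -2.2]
grip_width: 0.0149
```

```bash
python3 - <<'E'
from h import *
f=shot('side','d4');o=r.get_obs(); print({k:np.round(o[k],4) for k in ('clock','tcp_pos','orientation','contact_force','moment','grip_width')})
from scipy.spatial.transform import Rotation as R
M=R.from_rotvec(o['orientation']).as_matrix(); print(M.round(4), M.T@(np.array([.5226,-.1857,.2595])-o['tcp_pos'])/.4)
E
```

```text
{'clock': np.float64(5.5667), 'tcp_pos': array([0.4842, 0.1583, 0.2586]), 'orientation': array([-1.9306, -2.4767,  0.0031]), 'contact_force': array([ 0.4279,  0.2791, -1.3579]), 'moment': array([-0.0598,  0.0149, -0.0104]), 'grip_width': np.float64(0.0146)}
[[-2.440e-01  9.698e-01 -2.300e-03]
 [ 9.698e-01  2.440e-01 -8.000e-04]
 [-2.000e-04 -2.400e-03 -1.000e+00]] [-0.85733623 -0.11681891 -0.00184289]
```

>>> apply_moves(
  plan=[
    [[0,0,0,0,0,-0.05,1],[0,0,0,-0.05,0,-0.05,1],[0,0,0,-0.13,-0.02,-0.05,1],[0,0,0,-0.23,-0.03,-0.05,1],[0,0,0,-0.33,-0.045,-0.05,1],[0,0,0,-0.43,-0.06,-0.05,1],[0,0,0,-0.53,-0.07,-0.05,1],[0,0,0,-0.63,-0.085,-0.05,1],[0,0,0,-0.72,-0.1,-0.04,1],[0,0,0,-0.8,-0.11,-0.02,1],[0,0,0,-0.84,-0.117,0,1],[0,0,0,-0.857,-0.117,0,1]],
  ],
)

```text
clock: 6.57
tcp_pos: [0.5211, -0.1883, 0.2566]
orientation: [-1.934, -2.469, 0.004]
contact_force: [0.0, -0.1, -1.6]
grip_width: 0.0144
```

>>> apply_moves(
  plan=[
    [[0,0,0,0,0,0,1],[0,0,0,0,0,0,1],[0,0,0,0,0,0,1],[0,0,0,0,0,0,1]],
  ],
)

```text
clock: 6.9
tcp_pos: [0.5238, -0.1829, 0.2605]
orientation: [1.927, 2.481, 0.001]
contact_force: [-0.5, -0.1, -0.6]
grip_width: 0.0147
```

```bash
python3 - <<'E'
from h import *
a=shot('side','d5');b=shot('scene','s5');w=shot('wrist','w5');o=r.get_obs(); print({k:np.round(o[k],4) for k in ('clock','tcp_pos','orientation','contact_force','moment','grip_width')})
t=np.array([*o['tcp_pos'][:2],o['tcp_pos'][2]-.1135])
def crop(t,u,v,w,hh):
    im=cv2.imread(f'pics/{t}.png')[v-hh:v+hh,u-w:u+w]; return cv2.resize(im,(400,600),interpolation=cv2.INTER_CUBIC)
print('tip pred side',proj(ld('d5'),t),'scene',proj(ld('s5'),t))
cv2.imwrite('pics/z5.png',np.hstack([crop('d5',310,176,24,36),crop('s5',214,190,24,36)]))
E
```

```text
{'clock': np.float64(7.05), 'tcp_pos': array([ 0.5235, -0.184 ,  0.2604]), 'orientation': array([1.9289e+00, 2.4789e+00, 4.0000e-04]), 'contact_force': array([ 0.1422,  0.5568, -1.0548]), 'moment': array([-0.0352,  0.117 ,  0.0135]), 'grip_width': np.float64(0.0144)}
tip pred side (np.float64(312.86779350190864), np.float64(174.7591859025446)) scene (np.float64(211.5378033626762), np.float64(196.0644370795641))
```

View pics/z5.png

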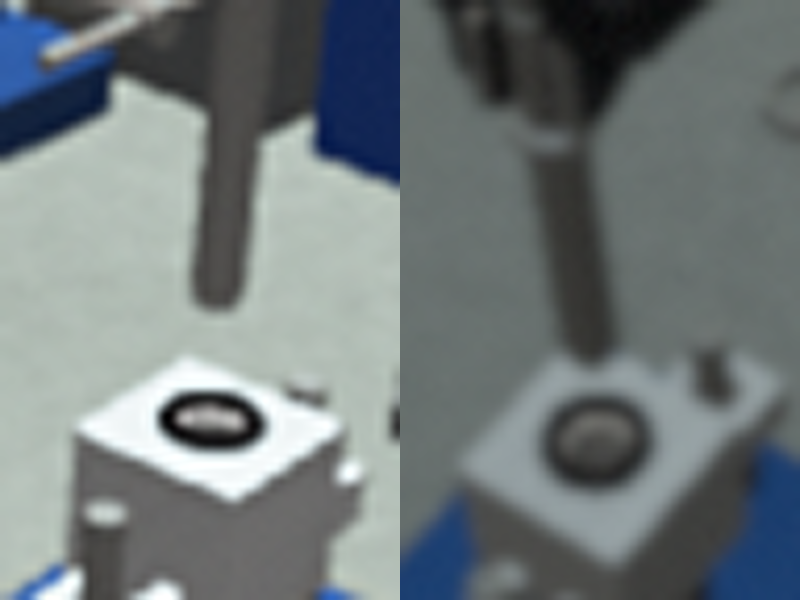

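The left crop (side camera) shows the tube tip at about (217,297) above the collar centre at (212,420). The right crop (scene camera) shows the tip at (594,352) and the collar at (597,441). I'll compare tip and collar within the same views, and check the tube's tilt.

```bash
python3 - <<'E'
from h import *
np.set_printoptions(precision=4,suppress=True)
D,S=ld('d5'),ld('s5'); cd=lambda x,y:(286+x/8.333-.44,140+y/8.333-.44); cs=lambda x,y:(190+(x-400)/8.333-.44,154+y/8.333-.44)
tcp=np.array([.5235,-.184,.2604])
tip=two(ray(D,*cd(217,298)),ray(S,*cs(594,350))); col=two(ray(D,*cd(212,420)),ray(S,*cs(597,441)))
print(tip,col,'rel',col[0]-tip[0])
mid=tcp-[0,0,.1135]
# single-view offsets
for n,d,a,b in(('side',D,cd(217,298),cd(212,420)),('scene',S,cs(594,350),cs(597,441))):
    print(n,onz(d,*b,.109)-onz(d,*a,mid[2]))
# tilt: axis prediction
for n,d,f in(('side',D,lambda u,v:((u+.44-286)*8.333,(v+.44-140)*8.333)),('scene',S,lambda u,v:((u+.44-190)*8.333+400,(v+.44-154)*8.333))):
    print(n,[np.round(f(*proj(d,mid+[0,0,h])),1) for h in(0,.03,.05,.07,.1)])
for e in collar('d5',311,190,10,90)+collar('s5',214,207,10,70): print(e)
# tube edge midlines
for n,d in(('d5',D),('s5',S)):
    g=cv2.cvtColor(cv2.imread(f'pics/{n}.png'),6)
    u0=310 if n=='d5' else 211
    for v in (range(158,176,4) if n=='d5' else range(172,196,4)):
        x=g[v,u0-9:u0+14].astype(float); gr=np.gradient(x); print(n,v,u0-9+np.argmin(gr),u0-9+np.argmax(gr),x.astype(int))
E
```

```text
(array([ 0.5246, -0.1809,  0.1462]), np.float64(0.00011148671925043528)) (array([ 0.5246, -0.1847,  0.1049]), np.float64(0.0007186503081344118)) rel [-0.     -0.0038 -0.0412]
side [-0.0031  0.001  -0.0379]
scene [ 0.0013 -0.0054 -0.0379]
side [array([227.6, 293.4]), array([237., 198.]), array([243.5, 132.7]), array([250.1,  66. ]), array([260.2, -36.6])]
scene [array([583.1, 354.1]), array([572.7, 291. ]), array([565.4, 247.1]), array([557.9, 201.7]), array([546.2, 130.5])]
(310.8228693008423, 189.98656749725342, (6.177249431610107, 11.247014045715332), 26)
(213.15861701965332, 206.5746078491211, (9.592031478881836, 10.964981079101562), 30)
d5 158 310 317 [185 186 186 186 186 188 189 191 182 132  72  73  77  78  73  87 153 194
 192 192 193 186 145]
d5 162 309 316 [188 189 189 191 191 193 192 192 162  88  72  75  80  74  75 123 178 192
 189 188 187 187 189]
d5 166 309 316 [187 188 188 187 187 187 189 187 146  73  73  78  78  75  81 145 192 189
 186 187 186 187 187]
d5 170 309 315 [190 188 186 188 188 192 194 173 109  71  76  79  76  74 112 170 193 191
 187 186 185 185 185]
d5 174 308 315 [183 184 185 184 183 183 184 159  96  71  76  77  74  80 142 188 188 184
 185 185 186 186 184]
s5 172 204 213 [111 107  98  87  81  80  78  74  66  62  73  93 106 111 111 110 112 111
 112 112 111 112 110]
s5 176 206 213 [110 108 105  93  75  60  55  54  51  51  62  84 102 108 111 110 111 110
 109 110 109 110 109]
s5 180 206 213 [113 110 110 104  90  69  59  52  54  49  54  70  91 105 110 111 111 111
 112 111 111 110 109]
s5 184 207 214 [112 112 111 108  99  83  65  56  54  51  52  57  79  97 107 109 111 111
 110 109 110 111 113]
s5 188 208 215 [108 110 109 110 106  94  75  60  55  53  52  52  64  85 101 108 109 108
 108 109 110 109 108]
s5 192 209 215 [111 110 110 110 109 104  92  71  58  56  52  51  56  71  91 101 106 108
 109 111 111 112 112]
```

>>> apply_moves(
  plan=[
    [[0,0,0,-0.004,-0.002,0.02,1],[0,0,0,-0.004,-0.002,0.045,1],[0,0,0,-0.004,-0.002,0.065,1],[0,0,0,-0.004,-0.002,0.075,1],[0,0,0,-0.004,-0.002,0.075,1],[0,0,0,-0.004,-0.002,0.075,1],[0,0,0,-0.004,-0.002,0.075,1]],
  ],
)

```text
clock: 7.63
tcp_pos: [0.5231, -0.1869, 0.2301]
orientation: [1.931, 2.478, 0.0]
contact_force: [0.4, 0.0, -0.8]
grip_width: 0.0145
```

```bash
python3 - <<'E'
from h import *
a=shot('side','d6');b=shot('scene','s6');w=shot('wrist','w6');o=r.get_obs(); print({k:np.round(o[k],4) for k in ('clock','tcp_pos','orientation','contact_force','moment','grip_width')})
def crop(t,u,v,w,hh):
    im=cv2.imread(f'pics/{t}.png')[v-hh:v+hh,u-w:u+w]; return cv2.resize(im,(266,400),interpolation=cv2.INTER_CUBIC)
cv2.imwrite('pics/z6.png',np.hstack([crop('d6',310,186,16,24),crop('s6',214,200,16,24),crop('w6',256,230,32,48)]))
E
```

```text
{'clock': np.float64(7.7833), 'tcp_pos': array([ 0.5232, -0.1869,  0.2304]), 'orientation': array([1.9310e+00, 2.4771e+00, 5.0000e-04]), 'contact_force': array([-0.1897,  1.0506, -1.4416]), 'moment': array([-0.0074, -0.0194,  0.0017]), 'grip_width': np.float64(0.0143)}
```

View pics/z6.png

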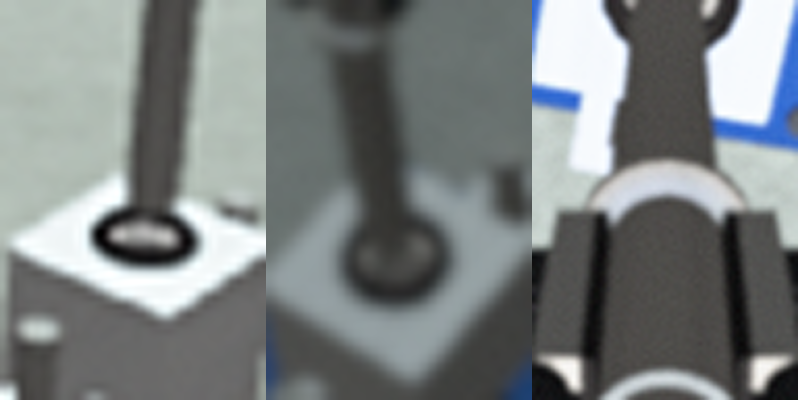

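The tube tip sits about 8 mm above the collar and is centred to within about 1.5 mm in both views: tube at x≈152 vs collar 145 in side, and 390 vs 396 in scene. I'll nudge it about +1 mm in y and enter the mouth.

>>> apply_moves(
  plan=[
    [[0,0,0,0.003,0.0015,0,1],[0,0,0,0.003,0.0015,0.01,1],[0,0,0,0.003,0.0015,0.02,1],[0,0,0,0.003,0.0015,0.03,1],[0,0,0,0.003,0.0015,0.035,1],[0,0,0,0.003,0.0015,0.035,1]],
  ],
)

```text
clock: 8.28
tcp_pos: [0.5231, -0.1857, 0.2153]
orientation: [-1.931, -2.477, 0.0]
contact_force: [0.0, -0.4, -1.5]
grip_width: 0.0147
```

>>> apply_moves(
  plan=[
    [[0,0,0,0,0,0.005,1],[0,0,0,0,0,0.01,1],[0,0,0,0,0,0.01,1]],
  ],
)

```text
clock: 8.53
tcp_pos: [0.5234, -0.1857, 0.2117]
orientation: [1.931, 2.477, 0.0]
contact_force: [1.0, -0.2, -1.6]
grip_width: 0.0147
```

```bash
cat > st.py <<'E'
from h import *
o=r.get_obs(); print({k:np.round(o[k],4).tolist() for k in ('clock','tcp_pos','orientation','contact_force','moment','grip_width')})
E
python3 st.py
```

```text
{'clock': 8.5333, 'tcp_pos': [0.5234, -0.1857, 0.2117], 'orientation': [1.9314, 2.4773, 0.0003], 'contact_force': [1.0387, -0.2112, -1.6122], 'moment': [-0.2253, -0.3724, 0.0404], 'grip_width': 0.0147}
```

>>> apply_moves(
  plan=[
    [[0,0,0,0,0,0.005,1],[0,0,0,0,0,0.0075,1],[0,0,0,0,0,0.0075,1]],
  ],
)

```text
clock: 8.78
tcp_pos: [0.5233, -0.1857, 0.2089]
orientation: [1.931, 2.477, 0.0]
contact_force: [2.2, -1.2, -1.4]
grip_width: 0.0146
```

>>> apply_moves(
  plan=[
    [[0,0,0,0,0,0.005,1],[0,0,0,0,0,0.005,1]],
  ],
)

```text
clock: 8.95
tcp_pos: [0.5234, -0.1857, 0.2069]
orientation: [1.931, 2.477, 0.0]
contact_force: [2.0, -0.5, -0.3]
grip_width: 0.0149
```

```bash
python3 st.py
```

```text
{'clock': 8.95, 'tcp_pos': [0.5234, -0.1857, 0.2069], 'orientation': [1.931, 2.4773, 0.0003], 'contact_force': [1.9797, -0.5104, -0.3354], 'moment': [-0.4271, -0.5666, 0.0236], 'grip_width': 0.0149}
```

>>> apply_moves(
  plan=[
    [[0,0,0,-0.001,0.001,0.0025,1],[0,0,0,-0.001,0.001,0.005,1],[0,0,0,-0.001,0.001,0.005,1]],
  ],
)

```text
clock: 9.2
tcp_pos: [0.524, -0.186, 0.2052]
orientation: [1.931, 2.477, 0.0]
contact_force: [1.4, -1.6, 3.1]
grip_width: 0.0145
```

>>> apply_moves(
  plan=[
    [[0,0,0,0,0,0.003,1],[0,0,0,0,0,0.005,1]],
  ],
)

```text
clock: 9.37
tcp_pos: [0.5244, -0.1862, 0.2043]
orientation: [1.931, 2.476, 0.0]
contact_force: [-1.8, -1.3, 10.2]
grip_width: 0.0145
```

```bash
python3 st.py
```

```text
{'clock': 9.3667, 'tcp_pos': [0.5244, -0.1862, 0.2043], 'orientation': [1.9306, 2.4761, 0.0003], 'contact_force': [-1.7631, -1.2635, 10.1612], 'moment': [-0.3483, 0.3999, 0.0157], 'grip_width': 0.0145}
```

>>> apply_moves(
  plan=[
    [[0,0,0,0,0,0.002,1],[0,0,0,0,0,0.002,1]],
  ],
)

```text
clock: 9.53
tcp_pos: [0.5243, -0.186, 0.2031]
orientation: [1.931, 2.476, 0.001]
contact_force: [0.9, -1.9, 4.8]
grip_width: 0.0147
```

>>> apply_moves(
  plan=[
    [[0,0,0,0,0,0.002,1],[0,0,0,0,0,0.002,1]],
  ],
)

```text
clock: 9.7
tcp_pos: [0.5243, -0.186, 0.2023]
orientation: [1.931, 2.476, 0.001]
contact_force: [1.1, -1.1, 4.8]
grip_width: 0.0146
```

>>> apply_moves(
  plan=[
    [[0,0,0,0,0,0.002,1],[0,0,0,0,0,0.002,1]],
  ],
)

```text
clock: 9.87
tcp_pos: [0.524, -0.1858, 0.2009]
orientation: [1.931, 2.477, 0.001]
contact_force: [1.5, -1.3, 1.3]
grip_width: 0.0143
```

>>> apply_moves(
  plan=[
    [[0,0,0,0,0,0.002,1],[0,0,0,0,0,0.004,1],[0,0,0,0,0,0.005,1],[0,0,0,0,0,0.005,1]],
  ],
)

```text
clock: 10.2
tcp_pos: [0.5239, -0.1859, 0.1988]
orientation: [1.931, 2.477, 0.0]
contact_force: [0.4, -1.3, 4.6]
grip_width: 0.0145
```

>>> apply_moves(
  plan=[
    [[0,0,0,0,0,0.002,1],[0,0,0,0,0,0.003,1]],
  ],
)

```text
clock: 10.37
tcp_pos: [0.524, -0.1859, 0.1976]
orientation: [1.931, 2.477, 0.001]
contact_force: [0.6, -1.1, 7.0]
grip_width: 0.0143
```

>>> apply_moves(
  plan=[
    [[0,0,0,0,0,0.002,1],[0,0,0,0,0,0.003,1]],
  ],
)

```text
clock: 10.53
tcp_pos: [0.5241, -0.186, 0.1968]
orientation: [1.931, 2.477, 0.0]
contact_force: [-0.1, -1.2, 10.8]
grip_width: 0.0149
```

>>> apply_moves(
  plan=[
    [[0,0,0,0,0,0.001,1],[0,0,0,0,0,0.002,1]],
  ],
)

```text
clock: 10.7
tcp_pos: [0.5238, -0.1859, 0.1953]
orientation: [1.931, 2.478, 0.0]
contact_force: [2.0, -1.7, 3.7]
grip_width: 0.0146
```

>>> apply_moves(
  plan=[
    [[0,0,0,0,0,0.001,1],[0,0,0,0,0,0.001,1]],
  ],
)

```text
clock: 10.87
tcp_pos: [0.5237, -0.1859, 0.195]
orientation: [1.931, 2.478, 0.0]
contact_force: [1.6, -0.7, 4.0]
grip_width: 0.0148
```

>>> apply_moves(
  plan=[
    [[0,0,0,0,0,0.001,1],[0,0,0,0,0,0.002,1],[0,0,0,0,0,0.003,1]],
  ],
)

```text
clock: 11.12
tcp_pos: [0.5239, -0.1859, 0.1939]
orientation: [1.931, 2.477, 0.0]
contact_force: [0.6, -1.0, 5.6]
grip_width: 0.0143
```

>>> apply_moves(
  plan=[
    [[0,0,0,0,0,0.001,1],[0,0,0,0,0,0.002,1]],
  ],
)

```text
clock: 11.28
tcp_pos: [0.5238, -0.1858, 0.193]
orientation: [1.931, 2.478, 0.0]
contact_force: [1.7, -1.7, 0.8]
grip_width: 0.0148
```

>>> apply_moves(
  plan=[
    [[0,0,0,0,0,0.001,1],[0,0,0,0,0,0.002,1]],
  ],
)

```text
clock: 11.45
tcp_pos: [0.5238, -0.1859, 0.1923]
orientation: [1.931, 2.477, 0.0]
contact_force: [0.7, -0.3, 1.3]
grip_width: 0.0144
```

>>> apply_moves(
  plan=[
    [[0,0,0,0,0,0.002,1],[0,0,0,0,0,0.003,1]],
  ],
)

```text
clock: 11.62
tcp_pos: [0.5238, -0.1859, 0.1911]
orientation: [1.931, 2.477, 0.0]
contact_force: [0.5, -1.4, 2.0]
grip_width: 0.0143
```

>>> apply_moves(
  plan=[
    [[0,0,0,0,0,0.001,1],[0,0,0,0,0,0.002,1]],
  ],
)

```text
clock: 11.78
tcp_pos: [0.5236, -0.1859, 0.1899]
orientation: [-1.931, -2.478, 0.0]
contact_force: [1.6, -2.1, 3.9]
grip_width: 0.0145
```

>>> apply_moves(
  plan=[
    [[0,0,0,0,0,0.001,1],[0,0,0,0,0,0.002,1]],
  ],
)

```text
clock: 11.95
tcp_pos: [0.5237, -0.1859, 0.1896]
orientation: [1.931, 2.478, -0.0]
contact_force: [0.2, -0.7, 2.8]
grip_width: 0.0144
```

>>> apply_moves(
  plan=[
    [[0,0,0,0,0,0.002,1],[0,0,0,0,0,0.002,1]],
  ],
)

```text
clock: 12.12
tcp_pos: [0.5238, -0.1859, 0.1888]
orientation: [1.931, 2.477, 0.0]
contact_force: [1.5, -1.4, 5.4]
grip_width: 0.0146
```

>>> apply_moves(
  plan=[
    [[0,0,0,0,0,0.001,1],[0,0,0,0,0,0.002,1]],
  ],
)

```text
clock: 12.28
tcp_pos: [0.524, -0.186, 0.1886]
orientation: [1.931, 2.477, -0.0]
contact_force: [-1.6, -1.1, 12.0]
grip_width: 0.0144
```

>>> apply_moves(
  plan=[
    [[0,0,0,0,0,0.001,1],[0,0,0,0,0,0.002,1]],
  ],
)

```text
clock: 12.45
tcp_pos: [0.5243, -0.1861, 0.1886]
orientation: [1.931, 2.476, -0.0]
contact_force: [-2.3, -1.2, 19.0]
grip_width: 0.0147
```

The force rose from 5 to 19 N with no further travel at z = 0.1886, 34 mm deep. That is the seat. One small confirming step, then relax.

>>> apply_moves(
  plan=[
    [[0,0,0,0,0,0.001,1],[0,0,0,0,0,0.001,1]],
  ],
)

```text
clock: 12.62
tcp_pos: [0.5245, -0.1861, 0.1886]
orientation: [1.93, 2.476, 0.0]
contact_force: [-2.3, -0.5, 17.9]
grip_width: 0.0145
```

>>> apply_moves(
  plan=[
    [[0,0,0,0,0,-0.001,1],[0,0,0,0,0,-0.003,1],[0,0,0,0,0,-0.005,1],[0,0,0,0,0,-0.006,1],[0,0,0,0,0,-0.006,1]],
  ],
)

```text
clock: 13.03
tcp_pos: [0.5236, -0.1858, 0.1888]
orientation: [-1.931, -2.478, -0.0]
contact_force: [1.5, -1.7, 2.9]
grip_width: 0.0142
```

```bash
python3 st.py; python3 -c "
from h import *
shot('side','d7');shot('scene','s7')"
```

```text
{'clock': 13.0333, 'tcp_pos': [0.5236, -0.1858, 0.1888], 'orientation': [-1.9312, -2.4778, -0.0001], 'contact_force': [1.4994, -1.7389, 2.9217], 'moment': [-0.5548, -0.5075, 0.0263], 'grip_width': 0.0142}
```

>>> apply_moves(
  plan=[
    [[0,0,0,0,0,-0.001,1],[0,0,0,0,0,-0.002,1],[0,0,0,0,0,-0.003,1],[0,0,0,0,0,-0.004,1],[0,0,0,0,0,-0.005,1],[0,0,0,0,0,-0.006,1]],
  ],
)

```text
clock: 13.63
tcp_pos: [0.5233, -0.1858, 0.191]
orientation: [-1.931, -2.477, 0.0]
contact_force: [2.7, -1.7, -4.8]
grip_width: 0.0147
```

```bash
python3 st.py; python3 -c "
from h import *
shot('side','d8');shot('scene','s8')
for a,b in(('d7','d8'),('s7','s8')):
  A,B=[cv2.cvtColor(cv2.imread(f'pics/{t}.png'),6).astype('f4') for t in(a,b)]
  s=(slice(196,212),slice(295,330)) if a=='d7' else (slice(205,230),slice(195,225))
  print(a,cv2.phaseCorrelate(A[s].copy(),B[s].copy()),abs(A[s]-B[s]).mean())"
```

```text
{'clock': 13.6333, 'tcp_pos': [0.5233, -0.1858, 0.191], 'orientation': [-1.931, -2.477, 0.0005], 'contact_force': [2.6668, -1.7354, -4.8045], 'moment': [-0.5019, -0.8759, 0.0416], 'grip_width': 0.0147}
d7 ((-0.056837218581335947, -0.38898674424308943), 0.9918401969803704) 5.2785716
s7 ((-0.07195987889327071, 0.23174430489120823), 0.9392773675918579) 3.544
```

>>> apply_moves(
  plan=[
    [[0,0,0,0,0.001,-0.001,1],[0,0,0,0,0.001,-0.002,1],[0,0,0,0,0.001,-0.003,1],[0,0,0,0,0.001,-0.004,1],[0,0,0,0,0.001,-0.005,1],[0,0,0,0,0.001,-0.006,1],[0,0,0,0,0.001,-0.0065,1]],
  ],
)

```text
clock: 14.32
tcp_pos: [0.5237, -0.1858, 0.1939]
orientation: [-1.931, -2.477, 0.001]
contact_force: [-0.2, -1.8, -4.2]
grip_width: 0.0147
```

```bash
python3 st.py; python3 -c "
from h import *
shot('side','d9');shot('scene','s9')
for a,b,u,v in(('d7','d9',309,196),('s7','s9',213,207)):
  A,B=[cv2.resize(cv2.imread(f'pics/{t}.png'),None,fx=8,fy=8,interpolation=2) for t in(a,b)]
  t=A[(v-4)*8:(v+10)*8,(u-11)*8:(u+11)*8]; m=cv2.matchTemplate(B[(v-10)*8:(v+16)*8,(u-17)*8:(u+17)*8],t,5); l=cv2.minMaxLoc(m); print(a,l[1],(l[3][0]-48)/8,(l[3][1]-48)/8)
d=ld('d9');s=ld('s9');p=np.array([.5235,-.186,.1])
for k in(d,s): print(np.subtract(proj(k,p+[0,0,.005]),proj(k,p)))
def crop(t,u,v,w,hh):
    im=cv2.imread(f'pics/{t}.png')[v-hh:v+hh,u-w:u+w]; return cv2.resize(im,(320,480),interpolation=cv2.INTER_CUBIC)
cv2.imwrite('pics/z9.png',np.hstack([crop('d7',310,190,20,30),crop('d9',310,190,20,30)]))"
```

```text
{'clock': 14.3167, 'tcp_pos': [0.5237, -0.1858, 0.1939], 'orientation': [-1.9312, -2.4773, 0.0007], 'contact_force': [-0.2307, -1.776, -4.2034], 'moment': [-0.5655, -0.1331, -0.0076], 'grip_width': 0.0147}
d7 0.965557336807251 0.375 -1.625
s7 0.9986472725868225 -0.125 -1.125
[ 0.17889281 -1.79829644]
[-0.19171776 -1.14410203]
```

View pics/z9.png

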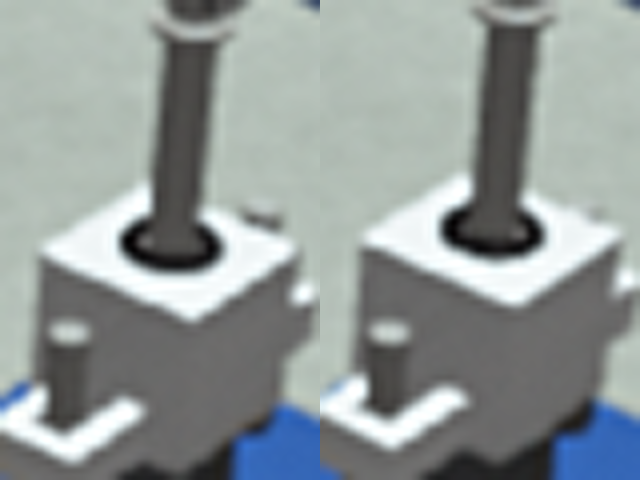

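The head rose with the tube: its top face moved up by 1.1 to 1.6 px, where 5 mm predicts 1.1 to 1.8. The pull was about 3 N net. I'll lower it now.

>>> apply_moves(
  plan=[
    [[0,0,0,0,0,0.001,1],[0,0,0,0,0,0.0025,1],[0,0,0,0,0,0.004,1],[0,0,0,0,0,0.0055,1],[0,0,0,0,0,0.007,1],[0,0,0,0,0,0.0085,1],[0,0,0,0,0,0.01,1],[0,0,0,0,0,0.0115,1],[0,0,0,0,0,0.0125,1],[0,0,0,0,0,0.013,1],[0,0,0,0,0,0.0135,1],[0,0,0,0,0,0.014,1]],
  ],
)

```text
clock: 15.42
tcp_pos: [0.5243, -0.1858, 0.189]
orientation: [1.931, 2.477, 0.0]
contact_force: [-1.7, -1.8, 1.1]
grip_width: 0.0146
```

>>> apply_moves(
  plan=[
    [[0,0,0,0,0,0.001,1],[0,0,0,0,0,0.001,1]],
  ],
)

```text
clock: 15.58
tcp_pos: [0.5248, -0.1858, 0.1888]
orientation: [1.93, 2.477, 0.001]
contact_force: [-1.4, -1.2, 5.0]
grip_width: 0.0143
```

>>> apply_moves(
  plan=[
    [[0,0,0,0,0,0.002,1],[0,0,0,0,0,0.002,1]],
  ],
)

```text
clock: 15.75
tcp_pos: [0.5251, -0.1859, 0.1887]
orientation: [1.93, 2.476, 0.001]
contact_force: [-2.7, -2.7, 9.0]
grip_width: 0.0145
```

>>> apply_moves(
  plan=[
    [[0,0,0,0,0,0,-0.3],[0,0,0,0,0,0,-0.3],[0,0,0,0,0,0,-0.3],[0,0,0,0,0,0,-0.3],[0,0,0,0,0,0,-0.3],[0,0,0,0,0,0,-0.3]],
  ],
)

```text
clock: 16.25
tcp_pos: [0.5241, -0.1856, 0.187]
orientation: [-1.931, -2.478, -0.0]
contact_force: [0.4, 0.4, -0.1]
grip_width: 0.0555
```

>>> apply_moves(
  plan=[
    [[0,0,0,0,0,-0.04,-0.3],[0,0,0,0,0,-0.1,-0.3],[0,0,0,0,0,-0.18,-0.3],[0,0,0,0,0,-0.26,-0.3],[0,0,0,0,0,-0.32,-0.3],[0,0,0,0,0,-0.34,-0.3],[0,0,0,0,0,-0.34,-0.3],[0,0,0,0,0,-0.34,-0.3]],
  ],
)

```text
clock: 16.92
tcp_pos: [0.5238, -0.1857, 0.3225]
orientation: [-1.931, -2.477, 0.0]
contact_force: [-0.6, 0.2, 0.0]
grip_width: 0.0553
```

```bash
python3 st.py; python3 -c "
from h import *
shot('side','d10');shot('scene','s10')
for a,b,u,v in(('d7','d10',309,196),('s7','s10',213,207)):
  A,B=[cv2.resize(cv2.imread(f'pics/{t}.png'),None,fx=8,fy=8,interpolation=2) for t in(a,b)]
  t=A[(v-4)*8:(v+10)*8,(u-11)*8:(u+11)*8]; m=cv2.matchTemplate(B[(v-10)*8:(v+16)*8,(u-17)*8:(u+17)*8],t,5); l=cv2.minMaxLoc(m); print(a,l[1],(l[3][0]-48)/8,(l[3][1]-48)/8)
d=ld('d10'); print('pred top',proj(d,[.524,-.1858,.075+.15]),'bead low', proj(d,[.524,-.1858,.075+.102]))
a=cv2.imread('pics/d10.png');b=cv2.imread('pics/s10.png')
cv2.imwrite('pics/z10.png',np.hstack([cv2.resize(a[130:250,250:370],(400,400),interpolation=2),cv2.resize(b[80:260,150:330],(400,400),interpolation=2)]))"
```

```text
{'clock': 16.9167, 'tcp_pos': [0.5238, -0.1857, 0.3225], 'orientation': [-1.9313, -2.4774, 0.0004], 'contact_force': [-0.5762, 0.1502, 0.0109], 'moment': [-0.0576, 0.0117, 0.0239], 'grip_width': 0.0553}
d7 0.9998819231987 0.0 0.0
s7 0.9995509386062622 0.0 0.0
pred top (np.float64(316.2073337218831), np.float64(143.89884405655306)) bead low (np.float64(314.31667626497875), np.float64(162.9623567645357))
```

View pics/z10.png

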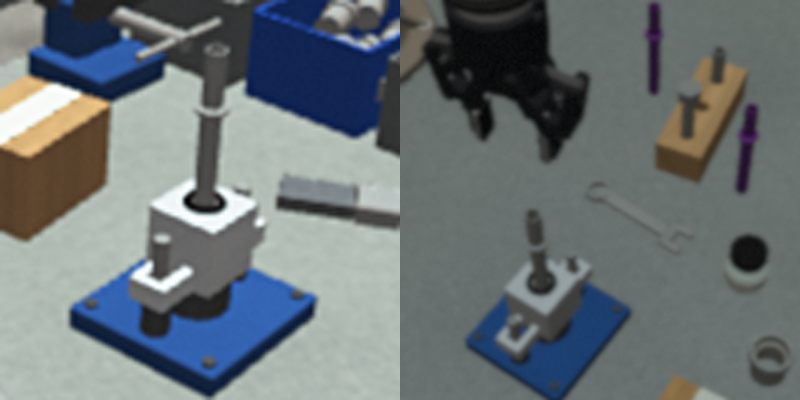

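The picture shows the tube standing in the socket with the head back at rest (0 px shift from before the pull). The gripper is clear, the plug and stub are still in the rack, and the spanner and jar are where they were. I'll hand the job in.

```bash
python3 -c "
from bench import r
print(r.hand_in())"
```

```text
the job is handed in; nothing more can be done
None
```

The tube is in the stand's socket, fully home on the seat, and it held when I pulled on it. I've handed the job in, at about 17 s on the robot's clock.

- **Insertion:** I took the tube from the middle hole of the rack. It met the seal about 18 mm deep at about 10 N. It reached the seat about 34 mm deep, where the force rose from 5 to 19 N with no further travel. The highest wrist reading was 19 N, about 20 N after allowing for the reading's bias, and forces were only read at the end of each move.
- **Pull test:** I raised the tube 5.1 mm by the gripper. The head came up with it, by roughly 5 mm: the scene camera agreed with that and the side camera gave about 4.5 mm. The pull was about 3 N net, near the head's own weight.
- **Lowering and release:** The head went back to its rest position, with 0 px shift in both cameras compared with before the pull. The tube was at seat height again, within 0.2 mm, before I let go.
- **Last checks:** The gripper is clear, with contact force near zero. The plug and stub are still in the rack, and nothing else in the last picture looked disturbed.
- **What disagreed:** The camera estimates of the socket's position differed by up to about 8 mm between the scene and side views. I relied on the wrist camera, then corrected slightly using the side forces during insertion.

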